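# Plug the second clamp post into the board holder

### The arm

A 6-joint arm with a two-finger parallel gripper is mounted at the origin on the work surface. World frame = base frame: x ahead of the robot, y to its left, z up, the work surface at z = 0. Lengths are in m, angles in rad, forces in N, time in s.
With the tool pointing down it reaches from about 0.325 to 0.9 m from the base axis. Payload 6.1 kg.
Tool frame: the origin (TCP) lies at the very end of the fingers, on their centre line; the grasp point (between the pads) lies r.grasp_offset behind it (r.grasp_offset is the distance from the TCP to the grasp point, in m); z points along the fingers, y is the line along which they close (so a half turn about z gives the same grasp; the last joint's range is limited). The gripper opens to 85 mm and grips with 20 to 120 N. Pads are 22 mm wide; open, the fingers measure 114 mm over their backs; the gripper's body (76 mm by 85 mm) begins 54 mm behind the grasp point. The pads swing forward as they close: fully open they stand 13 mm farther back than shut.
Start: joints at [-1.456, 0.22, 1.526, -0, 1.395, -0.126], TCP at [0.149, -0.607, 0.231] pointing down, gripper open.
Joint ranges: [-2.98, 2.98], [-0.91, 2.08], [0.09, 2.57], [-1.24, 4.39], [0.2, 2.65], [-2.68, 2.68]. Speed limits (rad/s): [2.57, 2.57, 3.01, 3.14, 3.14, 3.14].

### API

Orientations are given as a unit quaternion [w, x, y, z].
In Python, from plant import sensors, capture, r gives the robot as it stands. The module is installed in compiled form; this text tells all that it offers.
- The arm moves only by the shell command python3 -m jog 'ROWS'. ROWS is JSON, a list of rows, each an object with "slide": the shift along the tool's x, y, z in m, a list of three; "delta_rot": the turn, a rotation vector about the tool's x, y, z in rad, a list of three; "fingers": the opening, from 0 (shut) to 1 (fully open). In form: [{"slide": [tx, ty, tz], "delta_rot": [ax, ay, az], "fingers": fingers}, ...]. A call has 1 to 12 rows; each row is the pose to reach, as a shift and turn from the pose commanded when the call began, along the tool's axes at that moment; what a row does not reach only later rows make up. A row lasts 1/10 s, in which the tool goes at most 50 mm and 8.59 degrees, less where a joint would pass 70% of its speed; a pose out of reach is approached as far as the arm can. A call with a gripper value outside its range is refused whole. The fingers move at their own pace and stop on an object; the grip force is fixed at half the most. Time passes only in rows, so rows that repeat a pose let the fingers close. It gives the time, the measured TCP pose, the force, the opening and the grip force at its end, in the units of the state.
- sensors.read_state(): the state, without advancing time (a new reading comes with each control period).
- capture(name): name is "scene" or "top"; returns a dict with "frame" (384x512x3 uint8, blue, green, red), "intrinsics" (3x3 intrinsics, pixels), "rvec" (rotation vector, rad) and "tvec" (3), from world to camera coordinates, as OpenCV has them. Camera axes: x right, y down, z forward; pixel columns grow to the right and rows downward; lengths in m; the calibration is good to about 2 mm. A picture is of the moment at which its call begins. There is no depth.
- r.hand_in(): hands the job in; it is judged then, once.
The state is a dict: "time": time; "qpos": joint angles; "qd": joint speeds; "joint_torque": joint torques, N m; "eef_pos": TCP position; "eef_rot": TCP orientation; "wrist_force": force on the tool from outside, world axes, zero at the start; "ft_torque": the same for the moment, N m; "finger_gap": opening from 0.0 (shut) to 1.0 (fully open); "gripper_force": force on a finger pad.
Only numpy, scipy, OpenCV 4.12 (cv2) and the standard library are available. Lean on these libraries where they do the work, as an engineer would, in place of code of your own. Each camera call takes 0.05 s, during which the arm holds its last target. There are 200 camera calls.

### The job

Take the square slotted clamp post out of the black rack and plug it into the board holder's socket, fully home with its collar flat on the round plate, then let go of it. The hole in the plate is covered by a flush shutter and cannot be seen: feel for it with the tip of the post, gently, without forcing the springy plate deep into the holder. Leave the rest of the bench as it is.

Things in the scene. Friction and masses are not known exactly. Their poses are not given: they have to be found in the camera images.
- post_mid (a point): Clamp post (loose, 0.22 to 0.3 kg): centre of its square aluminium grip block, 22 x 22 mm and 48 mm tall; z up, x and y square to its faces. Above the block two 10 mm lips with a slot between (top 34 mm above this point); below it a steel collar, 34 mm in diameter and 6 mm thick, underside 30 mm below this point. It stands in one of the rack's holes, collar on the rack, and lifts straight out.
- post_tip (a point): Lower end of the post's spigot, 50 mm straight below post_mid: a round steel pin 12 mm in diameter that reaches 20 mm below the collar, its nose chamfered by 1.5 mm.
- socket (a point): Middle of the holder's socket: centre of the round window, 66 mm in diameter, at the height of the flat grey plate seen in it (42 mm above the bench). The hidden upright hole lies in that plate, its centre up to 9 mm from here in any direction; 14 mm in diameter, 24 mm deep. With the collar flat on the plate post_mid is 30 mm above this height. Axes: the holder's, y along it.
- plate (a joint): How far the grey plate is pressed down, in m: 0 untouched, stop at 0.010. It is sprung: stays put under about 3 N, then sinks 1 mm for every further 2 N, and comes back up when let go; over 8 mm (19 N) counts as forced. It does not move sideways. Its hole is filled flush by a shutter of the same grey that gives way downwards under 0.7 N (1.1 N when fully down).
- base: Board holder: heavy grey box, fixed, 130 mm (x) x 260 mm (y), 46 mm tall with a 4 mm thick cover. Origin on the bench below socket; the box reaches from y = -75 to +185 mm. A fixed post like the loose one stands on it at y = +125 mm, its top 110 mm above the bench.
- rack: Black plastic parking rack, fixed, 60 mm (x) x 170 mm (y) x 30 mm tall, origin at the centre of its underside; two 15 mm holes, 25 mm deep, at y = -45 and +45 mm.
- plug_mid (a point): Bystander in the rack's other hole: a round pin with a 24 mm black ball on top, a 34 mm collar and the same spigot; this point is 20 mm above the underside of its collar, the top is 18 mm above this point.
- reel: Bystander: solder reel standing flat, 60 mm in diameter, 40 mm tall, origin at the centre of its underside.
- cleaner: Bystander: round blue tip cleaner with brass curls, 84 mm in diameter, about 60 mm tall, origin at the centre of its underside.
- driver: Bystander: screwdriver with a red handle lying on the bench, about 200 mm long.
Not all that is in view belongs to the job. What is shaped like the part that bears post_mid but purple or yellow is not meant.

How it is judged:
On the way, in this order (a step that is already met when the one before it is completed fails the run):
1. the post has been lifted out of the rack (height (world z) of post_mid above 0.085 m and contact force between post and the fingers above 1 N), for 0.2 s.
2. the held post's tip is brought down onto the plate in the socket (tip within 20 mm of the middle and no more than 1.5 mm above the plate) (horizontal distance between post_tip and socket below 0.02 m and z of post_tip in the frame of socket between -0.012 and 0.0015 m and contact force between post and the fingers above 1 N), for 0.05 s.
At the end, for the whole second after the job is handed in: The post stands upright (within 0.06 rad) and at rest in the holder's hidden hole, its collar on the plate to within 2 mm (post_mid less than 32 mm above socket, and within 13 mm of it horizontally), released (horizontal distance between post_mid and socket below 0.013 m and z of post_mid in the frame of socket between 0.026 and 0.032 m and angle between post_mid's own z axis and vertical below 0.06 rad and linear speed of post below 0.02 m/s); the robot touches nothing.
It fails at once if the sprung plate is pressed in by more than 8 mm (forced) (value of joint plate above 0.008 m).
It fails at once if a bystander is moved by more than 15 mm (distance of any of plug_mid, reel, cleaner, driver from where it was at the start of the episode above 0.015 m).
It also fails if it takes over 58 s, if anything falls off the work surface, if the arm or the gripper's body presses on something with over 40 N, if the wrist force passes 120 N, or if a joint passes its speed limit or range.

## Working session

There is one attempt and no reset: what is moved stays moved. The work goes in short steps, Python scripts to look and compute and a shell command to move; the robot and the scene stay as the last step left them, time stands still between calls to the robot, and variables do not carry over. Pictures are saved under pics/ and viewed, at most 10 in all, crops included, and the job is handed in when it is done.

```bash
mkdir -p pics; python3 - <<'E'
from plant import sensors, capture, r
import cv2
print(sensors.read_state(), r.grasp_offset)
for n in("scene","top"):
    c=capture(n); cv2.imwrite(f"pics/{n}0.png",c["frame"]); print(c["intrinsics"],c["rvec"],c["tvec"])
a=[cv2.imread(f"pics/{n}0.png") for n in("scene","top")]
E
```

```text
{'time': 0.0, 'qpos': array([-1.45610333e+00,  2.21234840e-01,  1.52759745e+00, -1.25471170e-05,
        1.39472024e+00, -1.26116267e-01]), 'qd': array([ 6.27478386e-04,  1.61024018e-03,  2.86532482e-04, -2.75902588e-04,
       -4.27238626e-05, -1.18789186e-03]), 'joint_torque': array([ 8.13311658e-05, -4.96893096e+01, -3.89399636e+01, -2.23410434e-04,
        1.10668904e-02, -5.71742248e-05]), 'eef_pos': array([ 0.14896786, -0.6063634 ,  0.23020109]), 'eef_rot': array([-9.79958543e-04,  9.92759506e-01,  1.20114959e-01, -5.78354967e-07]), 'wrist_force': array([ 0.45453782, -0.10348364, -0.19369202]), 'ft_torque': array([-0.00166132,  0.06080436, -0.00346972]), 'gripper_force': 0.0, 'finger_gap': 0.9977989446485088} 0.0187
[[377.94251071   0.         256.9914107 ]
 [  0.         377.94251071 195.31042001]
 [  0.           0.           1.        ]] [ 2.40721826  0.91632563 -0.26563029] [-0.38917809 -0.32292605  1.10461578]
[[391.89743801   0.         252.42102506]
 [  0.         391.89743801 189.79130323]
 [  0.           0.           1.        ]] [ 2.16933558 -2.1205271   0.1612008 ] [-0.06313706  0.59888799  0.99571969]
```

View pics/scene0.png

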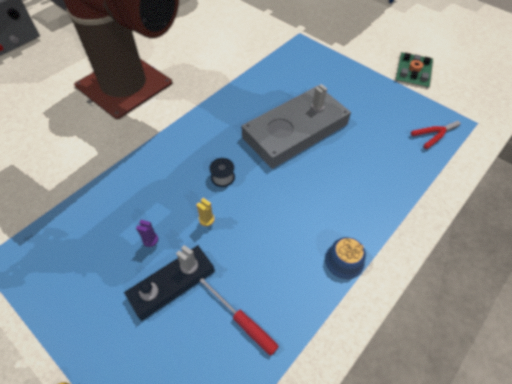

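View pics/top0.png

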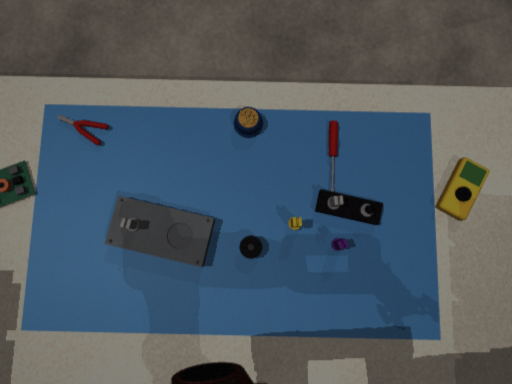

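The scene view shows the grey post in the rack at about (187,260) and the plug at (149,290). The socket window is at about (281,127). In the top view the post is at (336,202), the plug at (367,209) and the window at (180,236). I'll enlarge these areas.

```bash
python3 - <<'E'
import cv2,numpy as np
s=cv2.imread("pics/scene0.png");t=cv2.imread("pics/top0.png")
def c(i,u,v):  # 80x60 crop x5
    return cv2.resize(i[v:v+60,u:u+80],(400,300),interpolation=cv2.INTER_CUBIC)
o=np.vstack([np.hstack([c(t,310,180),c(t,140,205)]),np.hstack([c(s,145,235),c(s,240,95)])])
cv2.imwrite("pics/crop1.png",np.clip(o*1.4,0,255).astype(np.uint8))
E
```

```text
(no output)
```

View pics/crop1.png

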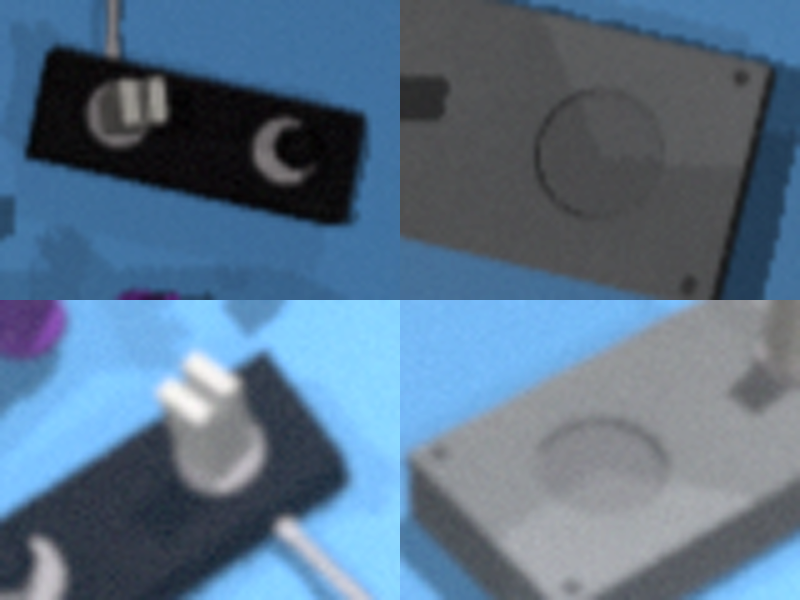

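Crop positions, converted to image pixels:
- **Top view:** lips (338.2,199.7), collar (333.3,202.8), window centre (179.8,235.6). The rack corners are visible too.
- **Scene view:** lips (184.8,252.4), window centre (280.4,128).

```bash
cat > h.py <<'E'
import numpy as np,cv2
from plant import sensors,capture,r
from scipy.spatial.transform import Rotation as R
def onz(c,p,z):
    M=cv2.Rodrigues(c["rvec"])[0];o=-M.T@c["tvec"].ravel()
    d=M.T@np.linalg.solve(c["intrinsics"],[p[0],p[1],1]);return (o+d*(z-o[2])/d[2])[:2]
def proj(c,P): return cv2.projectPoints(np.array(P,float).reshape(-1,3),c["rvec"],c["tvec"],c["intrinsics"],None)[0].reshape(-1,2)
E
python3 - <<'E'
from h import *
np.set_printoptions(precision=4,suppress=True)
t=capture("top");s=capture("scene")
cr=lambda u0,v0,x,y:(u0+x/5-.4,v0+y/5-.4)
for n,c,p,z in [("lips t",t,(338.2,199.7),.094),("lips s",s,(184.8,252.4),.094),("collar t",t,(333.2,202.8),.036),
 ("win t",t,(179.8,235.6),.046),("win s",s,(280.4,128),.046)]: print(n,onz(c,p,z))
rc=np.array([onz(t,cr(310,180,*p),.03) for p in [(47,48),(366,115),(348,223),(27,157)]])
print(rc, rc.mean(0), np.linalg.norm(np.diff(rc,axis=0),axis=1))
for a,b in((0,1),(3,2),(3,0),(2,1)): d=rc[b]-rc[a];print(np.degrees(np.arctan2(d[1],d[0])))
# holder edges (top view)
for p in [(773,66),(740,77),(688,286)]: print("hold",onz(t,cr(140,205,p[0]-400,p[1]),.046))
# lip directions in scene view: slot line ends
for a,b in (((160,392),(193,420)),((188,360),(225,395))): 
    d=onz(s,cr(145,235,b[0],b[1]-0),.094)-onz(s,cr(145,235,a[0],a[1]),.094);print("lip dir",np.degrees(np.arctan2(d[1],d[0])),np.linalg.norm(d))
st=sensors.read_state();q=st["eef_rot"];print(R.from_quat(q[[1,2,3,0]]).as_matrix())
E
```

```text
lips t [ 0.5725 -0.2661]
lips s [ 0.5726 -0.2648]
collar t [ 0.5714 -0.2655]
win t [0.475  0.1368]
win s [0.476  0.1378]
[[ 0.6081 -0.2288]
 [ 0.5757 -0.3999]
 [ 0.5176 -0.3888]
 [ 0.5489 -0.218 ]] [ 0.5626 -0.3089] [0.1741 0.0591 0.1736]
-100.73079202401095
-100.3948763332994
-10.385619728302077
-10.84643445533629
hold [0.5234 0.049 ]
hold [0.5173 0.0661]
hold [0.409  0.0887]
lip dir 4.043492480495587 0.015455169136542699
lip dir 0.8502114181810301 0.018345921530626808
[[ 0.9712  0.2385 -0.0002]
 [ 0.2385 -0.9711  0.0013]
 [ 0.0002 -0.0013 -1.    ]]
```

Both views agree to about 1 mm: post at (0.572,-0.2655) with yaw near 2.5°, socket at (0.4755,0.137). The rack hole computed from its corners gives the same post position. Moving above the post.

```bash
python3 -m jog '[{"slide":[0.12,-0.06,0.02],"delta_rot":[0,0,0.1],"fingers":1},{"slide":[0.12,-0.06,0.02],"delta_rot":[0,0,0.1],"fingers":1},{"slide":[0.12,-0.06,0.02],"delta_rot":[0,0,0.1],"fingers":1},{"slide":[0.492,-0.230,0.07],"delta_rot":[0,0,0.197],"fingers":1},{"slide":[0.492,-0.230,0.07],"delta_rot":[0,0,0.197],"fingers":1},{"slide":[0.492,-0.230,0.07],"delta_rot":[0,0,0.197],"fingers":1},{"slide":[0.492,-0.230,0.07],"delta_rot":[0,0,0.197],"fingers":1},{"slide":[0.492,-0.230,0.07],"delta_rot":[0,0,0.197],"fingers":1},{"slide":[0.492,-0.230,0.07],"delta_rot":[0,0,0.197],"fingers":1},{"slide":[0.492,-0.230,0.07],"delta_rot":[0,0,0.197],"fingers":1},{"slide":[0.492,-0.230,0.07],"delta_rot":[0,0,0.197],"fingers":1},{"slide":[0.492,-0.230,0.07],"delta_rot":[0,0,0.197],"fingers":1}]'
python3 -m jog '[{"slide":[0,0,0],"delta_rot":[0,0,0],"fingers":1},{"slide":[0,0,0],"delta_rot":[0,0,0],"fingers":1}]'
python3 -c "
from h import *
q=sensors.read_state()['eef_rot'];print(R.from_quat(q[[1,2,3,0]]).as_matrix().round(3))"
```

```text
time: 1.4
eef_pos: [0.5747, -0.2622, 0.1602]
eef_rot: [-0.001, 1.0, 0.024, 0.0]
wrist_force: [-0.0, 0.4, -0.7]
finger_gap: 0.999
gripper_force: 0.0
time: 1.6
eef_pos: [0.5712, -0.2668, 0.1611]
eef_rot: [0.0, 1.0, 0.022, -0.001]
wrist_force: [-1.3, -0.5, 0.1]
finger_gap: 1.001
gripper_force: 0.0
[[ 0.999  0.044 -0.001]
 [ 0.044 -0.999 -0.   ]
 [-0.001  0.    -1.   ]]
```

```bash
python3 -m jog '[{"slide":[0.001,-0.001,0.03],"delta_rot":[0,0,0],"fingers":1},{"slide":[0.001,-0.001,0.055],"delta_rot":[0,0,0],"fingers":1},{"slide":[0.001,-0.001,0.08],"delta_rot":[0,0,0],"fingers":1},{"slide":[0.001,-0.001,0.1],"delta_rot":[0,0,0],"fingers":1},{"slide":[0.001,-0.001,0.113],"delta_rot":[0,0,0],"fingers":1},{"slide":[0.001,-0.001,0.113],"delta_rot":[0,0,0],"fingers":1},{"slide":[0.001,-0.001,0.113],"delta_rot":[0,0,0],"fingers":1}]'
python3 -c "
from h import *
cv2.imwrite('pics/a.png',np.hstack([cv2.resize(capture('scene')['frame'][205:305,130:230],(400,400)),cv2.resize(capture('top')['frame'][150:250,290:390],(400,400))]))"
```

```text
time: 2.3
eef_pos: [0.5728, -0.2663, 0.0491]
eef_rot: [0.0, 1.0, 0.021, 0.0]
wrist_force: [-0.2, -0.4, -0.1]
finger_gap: 0.996
gripper_force: 0.0
```

View pics/a.png

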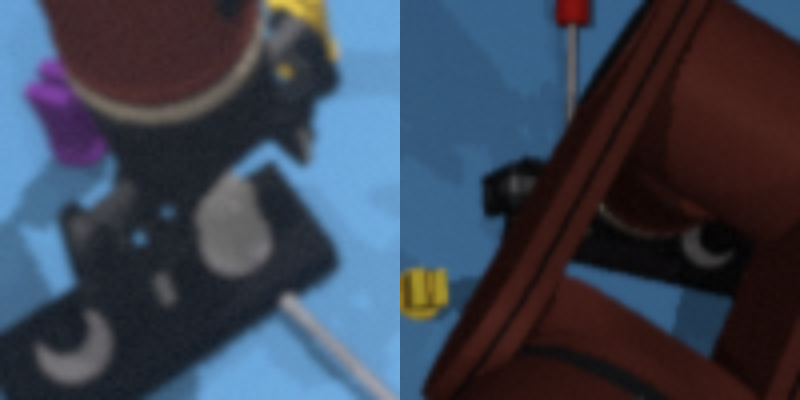

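The post, at crop (235,225), stands between the open fingers at (95,230) and (300,150). The plug and the yellow piece are clear. Closing.

```bash
python3 -m jog '[{"slide":[0,0,0],"delta_rot":[0,0,0],"fingers":0},{"slide":[0,0,0],"delta_rot":[0,0,0],"fingers":0},{"slide":[0,0,0],"delta_rot":[0,0,0],"fingers":0},{"slide":[0,0,0],"delta_rot":[0,0,0],"fingers":0},{"slide":[0,0,0],"delta_rot":[0,0,0],"fingers":0},{"slide":[0,0,0],"delta_rot":[0,0,0],"fingers":0},{"slide":[0,0,0],"delta_rot":[0,0,0],"fingers":0},{"slide":[0,0,0],"delta_rot":[0,0,0],"fingers":0},{"slide":[0,0,0],"delta_rot":[0,0,0],"fingers":0},{"slide":[0,0,0],"delta_rot":[0,0,0],"fingers":0}]'
```

```text
time: 3.4
eef_pos: [0.5732, -0.2653, 0.0486]
eef_rot: [0.0, 1.0, 0.022, 0.0]
wrist_force: [0.6, 0.3, 2.8]
finger_gap: 0.249
gripper_force: 58.8
```

```bash
python3 -m jog '[{"slide":[0,0,-0.012],"delta_rot":[0,0,0],"fingers":0},{"slide":[0,0,-0.025],"delta_rot":[0,0,0],"fingers":0},{"slide":[0,0,-0.04],"delta_rot":[0,0,0],"fingers":0},{"slide":[0,0,-0.06],"delta_rot":[0,0,0],"fingers":0},{"slide":[0,0,-0.08],"delta_rot":[0,0,0],"fingers":0},{"slide":[0,0,-0.1],"delta_rot":[0,0,0],"fingers":0},{"slide":[0,0,-0.12],"delta_rot":[0,0,0],"fingers":0},{"slide":[0,0,-0.12],"delta_rot":[0,0,0],"fingers":0},{"slide":[0,0,-0.12],"delta_rot":[0,0,0],"fingers":0},{"slide":[0,0,-0.12],"delta_rot":[0,0,0],"fingers":0}]'
python3 -c "
from h import *
cv2.imwrite('pics/b.png',np.hstack([cv2.resize(capture('scene')['frame'][145:295,110:260],(450,450)),cv2.resize(capture('top')['frame'][150:250,290:390],(300,450))]))"
```

```text
time: 4.4
eef_pos: [0.5721, -0.2647, 0.167]
eef_rot: [-0.001, 1.0, 0.022, -0.001]
wrist_force: [-0.7, 0.2, -2.6]
finger_gap: 0.252
gripper_force: 59.5
```

View pics/b.png

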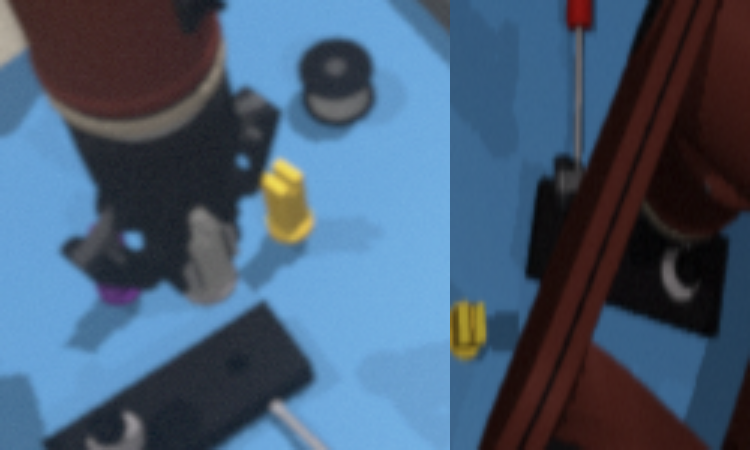

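Post is held (gap 0.25, about 2.6 N of weight) and the rack hole at crop (237,362) is empty. Carrying it over the socket.

```bash
python3 -m jog '[{"slide":[-0.004,-0.02,0],"delta_rot":[0,0,0],"fingers":0},{"slide":[-0.012,-0.06,0],"delta_rot":[0,0,0],"fingers":0},{"slide":[-0.02,-0.1,0],"delta_rot":[0,0,0],"fingers":0},{"slide":[-0.028,-0.145,0],"delta_rot":[0,0,0],"fingers":0},{"slide":[-0.037,-0.19,0],"delta_rot":[0,0,0],"fingers":0},{"slide":[-0.046,-0.235,0],"delta_rot":[0,0,0],"fingers":0},{"slide":[-0.054,-0.28,0],"delta_rot":[0,0,0],"fingers":0},{"slide":[-0.063,-0.325,0],"delta_rot":[0,0,0],"fingers":0},{"slide":[-0.071,-0.365,0],"delta_rot":[0,0,0],"fingers":0},{"slide":[-0.077,-0.395,0],"delta_rot":[0,0,0],"fingers":0},{"slide":[-0.079,-0.4055,0],"delta_rot":[0,0,0],"fingers":0},{"slide":[-0.079,-0.4055,0],"delta_rot":[0,0,0],"fingers":0}]'
python3 -m jog '[{"slide":[0,0,0.015],"delta_rot":[0,0,0],"fingers":0},{"slide":[0,0,0.03],"delta_rot":[0,0,0],"fingers":0},{"slide":[0,0,0.045],"delta_rot":[0,0,0],"fingers":0},{"slide":[0,0,0.06],"delta_rot":[0,0,0],"fingers":0},{"slide":[0,0,0.072],"delta_rot":[0,0,0],"fingers":0},{"slide":[0,0,0.072],"delta_rot":[0,0,0],"fingers":0},{"slide":[0,0,0.072],"delta_rot":[0,0,0],"fingers":0},{"slide":[0,0,0.072],"delta_rot":[0,0,0],"fingers":0}]'
python3 -c "
from h import *
cv2.imwrite('pics/c.png',np.hstack([cv2.resize(capture('scene')['frame'][80:180,210:310],(400,400)),cv2.resize(capture('top')['frame'][180:280,130:230],(400,400))]))
q=sensors.read_state();print(q['eef_pos'],q['wrist_force'],R.from_quat(q['eef_rot'][[1,2,3,0]]).as_matrix().round(4))"
```

```text
time: 5.7
eef_pos: [0.4755, 0.1374, 0.1677]
eef_rot: [0.0, 1.0, 0.023, -0.001]
wrist_force: [-1.2, -0.4, -1.9]
finger_gap: 0.251
gripper_force: 59.6
time: 6.5
eef_pos: [0.4771, 0.1362, 0.0972]
eef_rot: [-0.0, 1.0, 0.022, 0.001]
wrist_force: [0.3, -0.1, -2.0]
finger_gap: 0.248
gripper_force: 59.6
[0.47703643 0.13642682 0.09723529] [ 0.30009385 -0.6850578  -1.72547388] [[ 9.99e-01  4.38e-02  1.70e-03]
 [ 4.38e-02 -9.99e-01  1.00e-04]
 [ 1.70e-03 -1.00e-04 -1.00e+00]]
```

View pics/c.png

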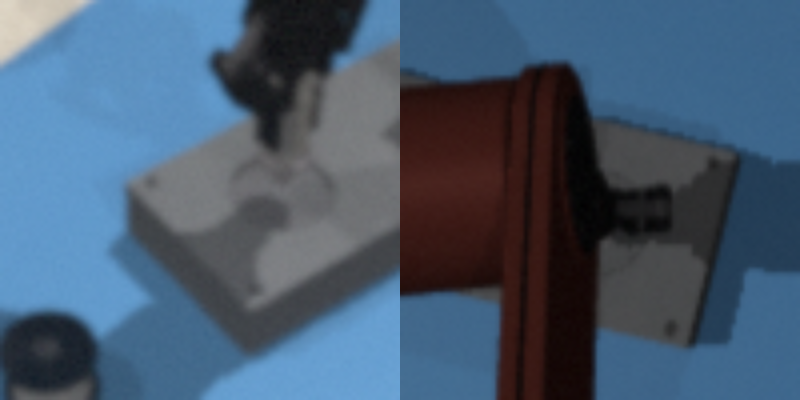

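The post hangs over the round window, with its tip at scene crop (285,175). I'll lower it to contact in small steps.

```bash
python3 -m jog '[{"slide":[0,0,0.006],"delta_rot":[0,0,0],"fingers":0},{"slide":[0,0,0.012],"delta_rot":[0,0,0],"fingers":0},{"slide":[0,0,0.015],"delta_rot":[0,0,0],"fingers":0},{"slide":[0,0,0.015],"delta_rot":[0,0,0],"fingers":0}]' | egrep 'pos|force:'
python3 -m jog '[{"slide":[0,0,0.001],"delta_rot":[0,0,0],"fingers":0},{"slide":[0,0,0.001],"delta_rot":[0,0,0],"fingers":0}]'| egrep 'pos|wr'
python3 -m jog '[{"slide":[0,0,0.001],"delta_rot":[0,0,0],"fingers":0},{"slide":[0,0,0.001],"delta_rot":[0,0,0],"fingers":0}]'| egrep 'pos|wr'
python3 -m jog '[{"slide":[0,0,0.001],"delta_rot":[0,0,0],"fingers":0},{"slide":[0,0,0.001],"delta_rot":[0,0,0],"fingers":0}]'| egrep 'pos|wr'
```

```text
eef_pos: [0.4759, 0.1364, 0.0807]
wrist_force: [0.6, -0.2, -1.8]
gripper_force: 59.9
eef_pos: [0.4763, 0.1365, 0.0805]
wrist_force: [-1.8, 0.6, 1.5]
eef_pos: [0.4763, 0.1365, 0.0796]
wrist_force: [-2.0, 0.2, 2.8]
eef_pos: [0.4764, 0.1365, 0.0786]
wrist_force: [-2.8, -0.5, 5.1]
```

Contact at TCP z≈0.0805, on solid plate. Next, a hexagon of probes 4 mm apart.

```bash

python3 -m jog '[{"slide":[0,0,-0.006],"delta_rot":[0,0,0],"fingers":0},{"slide":[-0.004,0,-0.006],"delta_rot":[0,0,0],"fingers":0},{"slide":[-0.004,0,-0.003],"delta_rot":[0,0,0],"fingers":0},{"slide":[-0.004,0,0],"delta_rot":[0,0,0],"fingers":0},{"slide":[-0.004,0,0],"delta_rot":[0,0,0],"fingers":0},{"slide":[-0.004,0,0],"delta_rot":[0,0,0],"fingers":0}]'| egrep 'pos|wr'
python3 -m jog '[{"slide":[0,0,-0.006],"delta_rot":[0,0,0],"fingers":0},{"slide":[0.002,-0.0035,-0.006],"delta_rot":[0,0,0],"fingers":0},{"slide":[0.002,-0.0035,-0.003],"delta_rot":[0,0,0],"fingers":0},{"slide":[0.002,-0.0035,0],"delta_rot":[0,0,0],"fingers":0},{"slide":[0.002,-0.0035,0],"delta_rot":[0,0,0],"fingers":0},{"slide":[0.002,-0.0035,0],"delta_rot":[0,0,0],"fingers":0}]'| egrep 'pos|wr'
python3 -m jog '[{"slide":[0,0,-0.006],"delta_rot":[0,0,0],"fingers":0},{"slide":[0.004,0,-0.006],"delta_rot":[0,0,0],"fingers":0},{"slide":[0.004,0,-0.003],"delta_rot":[0,0,0],"fingers":0},{"slide":[0.004,0,0],"delta_rot":[0,0,0],"fingers":0},{"slide":[0.004,0,0],"delta_rot":[0,0,0],"fingers":0},{"slide":[0.004,0,0],"delta_rot":[0,0,0],"fingers":0}]'| egrep 'pos|wr'
```

```text
eef_pos: [0.4722, 0.1362, 0.0785]
wrist_force: [-3.0, -0.4, 5.2]
eef_pos: [0.4746, 0.1401, 0.0787]
wrist_force: [-0.9, 1.4, 3.8]
eef_pos: [0.4784, 0.1399, 0.0786]
wrist_force: [0.2, -0.1, 3.3]
```

```bash

python3 -m jog '[{"slide":[0,0,-0.006],"delta_rot":[0,0,0],"fingers":0},{"slide":[0.002,0.0035,-0.006],"delta_rot":[0,0,0],"fingers":0},{"slide":[0.002,0.0035,-0.003],"delta_rot":[0,0,0],"fingers":0},{"slide":[0.002,0.0035,0],"delta_rot":[0,0,0],"fingers":0},{"slide":[0.002,0.0035,0],"delta_rot":[0,0,0],"fingers":0},{"slide":[0.002,0.0035,0],"delta_rot":[0,0,0],"fingers":0}]'| egrep 'pos|wr'
python3 -m jog '[{"slide":[0,0,-0.006],"delta_rot":[0,0,0],"fingers":0},{"slide":[-0.002,0.0035,-0.006],"delta_rot":[0,0,0],"fingers":0},{"slide":[-0.002,0.0035,-0.003],"delta_rot":[0,0,0],"fingers":0},{"slide":[-0.002,0.0035,0],"delta_rot":[0,0,0],"fingers":0},{"slide":[-0.002,0.0035,0],"delta_rot":[0,0,0],"fingers":0},{"slide":[-0.002,0.0035,0],"delta_rot":[0,0,0],"fingers":0}]'| egrep 'pos|wr'
python3 -m jog '[{"slide":[0,0,-0.006],"delta_rot":[0,0,0],"fingers":0},{"slide":[-0.004,0,-0.006],"delta_rot":[0,0,0],"fingers":0},{"slide":[-0.004,0,-0.003],"delta_rot":[0,0,0],"fingers":0},{"slide":[-0.004,0,0],"delta_rot":[0,0,0],"fingers":0},{"slide":[-0.004,0,0],"delta_rot":[0,0,0],"fingers":0},{"slide":[-0.004,0,0],"delta_rot":[0,0,0],"fingers":0}]'| egrep 'pos|wr'
```

```text
eef_pos: [0.4804, 0.1364, 0.0786]
wrist_force: [0.0, -1.6, 4.1]
eef_pos: [0.4782, 0.1329, 0.0785]
wrist_force: [-2.3, -1.2, 5.5]
eef_pos: [0.4742, 0.1329, 0.0785]
wrist_force: [-3.3, -0.0, 3.6]
```

All six are solid. On to the second ring, 12 points.

```bash

python3 -m jog '[{"slide":[0,0,-0.006],"delta_rot":[0,0,0],"fingers":0},{"slide":[-0.002,0.0035,-0.006],"delta_rot":[0,0,0],"fingers":0},{"slide":[-0.002,0.0035,-0.003],"delta_rot":[0,0,0],"fingers":0},{"slide":[-0.002,0.0035,0],"delta_rot":[0,0,0],"fingers":0},{"slide":[-0.002,0.0035,0],"delta_rot":[0,0,0],"fingers":0},{"slide":[-0.002,0.0035,0],"delta_rot":[0,0,0],"fingers":0}]'| egrep 'pos|wr'
python3 -m jog '[{"slide":[0,0,-0.006],"delta_rot":[0,0,0],"fingers":0},{"slide":[0.004,0,-0.006],"delta_rot":[0,0,0],"fingers":0},{"slide":[0.004,0,-0.003],"delta_rot":[0,0,0],"fingers":0},{"slide":[0.004,0,0],"delta_rot":[0,0,0],"fingers":0},{"slide":[0.004,0,0],"delta_rot":[0,0,0],"fingers":0},{"slide":[0.004,0,0],"delta_rot":[0,0,0],"fingers":0}]'| egrep 'pos|wr'
python3 -m jog '[{"slide":[0,0,-0.006],"delta_rot":[0,0,0],"fingers":0},{"slide":[0.004,0,-0.006],"delta_rot":[0,0,0],"fingers":0},{"slide":[0.004,0,-0.003],"delta_rot":[0,0,0],"fingers":0},{"slide":[0.004,0,0],"delta_rot":[0,0,0],"fingers":0},{"slide":[0.004,0,0],"delta_rot":[0,0,0],"fingers":0},{"slide":[0.004,0,0],"delta_rot":[0,0,0],"fingers":0}]'| egrep 'pos|wr'
```

```text
eef_pos: [0.4727, 0.129, 0.0786]
wrist_force: [-1.8, -2.1, 4.6]
eef_pos: [0.4771, 0.1296, 0.0788]
wrist_force: [0.2, 0.9, 4.7]
eef_pos: [0.4808, 0.1296, 0.0786]
wrist_force: [-0.2, -0.4, 4.5]
```

```bash

python3 -m jog '[{"slide":[0,0,-0.006],"delta_rot":[0,0,0],"fingers":0},{"slide":[0.002,-0.0035,-0.006],"delta_rot":[0,0,0],"fingers":0},{"slide":[0.002,-0.0035,-0.003],"delta_rot":[0,0,0],"fingers":0},{"slide":[0.002,-0.0035,0],"delta_rot":[0,0,0],"fingers":0},{"slide":[0.002,-0.0035,0],"delta_rot":[0,0,0],"fingers":0},{"slide":[0.002,-0.0035,0],"delta_rot":[0,0,0],"fingers":0}]'| egrep 'pos|wr'
python3 -m jog '[{"slide":[0,0,-0.006],"delta_rot":[0,0,0],"fingers":0},{"slide":[0.002,-0.0035,-0.006],"delta_rot":[0,0,0],"fingers":0},{"slide":[0.002,-0.0035,-0.003],"delta_rot":[0,0,0],"fingers":0},{"slide":[0.002,-0.0035,0],"delta_rot":[0,0,0],"fingers":0},{"slide":[0.002,-0.0035,0],"delta_rot":[0,0,0],"fingers":0},{"slide":[0.002,-0.0035,0],"delta_rot":[0,0,0],"fingers":0}]'| egrep 'pos|wr'
python3 -m jog '[{"slide":[0,0,-0.006],"delta_rot":[0,0,0],"fingers":0},{"slide":[-0.002,-0.0035,-0.006],"delta_rot":[0,0,0],"fingers":0},{"slide":[-0.002,-0.0035,-0.003],"delta_rot":[0,0,0],"fingers":0},{"slide":[-0.002,-0.0035,0],"delta_rot":[0,0,0],"fingers":0},{"slide":[-0.002,-0.0035,0],"delta_rot":[0,0,0],"fingers":0},{"slide":[-0.002,-0.0035,0],"delta_rot":[0,0,0],"fingers":0}]'| egrep 'pos|wr'
```

```text
eef_pos: [0.4825, 0.1334, 0.0786]
wrist_force: [-1.2, 1.3, 4.2]
eef_pos: [0.4845, 0.1369, 0.0786]
wrist_force: [-1.0, 1.2, 4.4]
eef_pos: [0.4819, 0.1403, 0.0785]
wrist_force: [-2.5, 1.3, 4.6]
```

```bash

python3 -m jog '[{"slide":[0,0,-0.006],"delta_rot":[0,0,0],"fingers":0},{"slide":[-0.002,-0.0035,-0.006],"delta_rot":[0,0,0],"fingers":0},{"slide":[-0.002,-0.0035,-0.003],"delta_rot":[0,0,0],"fingers":0},{"slide":[-0.002,-0.0035,0],"delta_rot":[0,0,0],"fingers":0},{"slide":[-0.002,-0.0035,0],"delta_rot":[0,0,0],"fingers":0},{"slide":[-0.002,-0.0035,0],"delta_rot":[0,0,0],"fingers":0}]'| egrep 'pos|wr'
python3 -m jog '[{"slide":[0,0,-0.006],"delta_rot":[0,0,0],"fingers":0},{"slide":[-0.004,0,-0.006],"delta_rot":[0,0,0],"fingers":0},{"slide":[-0.004,0,-0.003],"delta_rot":[0,0,0],"fingers":0},{"slide":[-0.004,0,0],"delta_rot":[0,0,0],"fingers":0},{"slide":[-0.004,0,0],"delta_rot":[0,0,0],"fingers":0},{"slide":[-0.004,0,0],"delta_rot":[0,0,0],"fingers":0}]'| egrep 'pos|wr'
python3 -m jog '[{"slide":[0,0,-0.006],"delta_rot":[0,0,0],"fingers":0},{"slide":[-0.004,0,-0.006],"delta_rot":[0,0,0],"fingers":0},{"slide":[-0.004,0,-0.003],"delta_rot":[0,0,0],"fingers":0},{"slide":[-0.004,0,0],"delta_rot":[0,0,0],"fingers":0},{"slide":[-0.004,0,0],"delta_rot":[0,0,0],"fingers":0},{"slide":[-0.004,0,0],"delta_rot":[0,0,0],"fingers":0}]'| egrep 'pos|wr'
```

```text
eef_pos: [0.4795, 0.1435, 0.0778]
wrist_force: [-1.1, 0.9, -0.5]
eef_pos: [0.4762, 0.1435, 0.0787]
wrist_force: [-2.0, 0.9, 3.1]
eef_pos: [0.4717, 0.1433, 0.0785]
wrist_force: [-2.2, -0.5, 4.8]
```

```bash

python3 -m jog '[{"slide":[0,0,-0.006],"delta_rot":[0,0,0],"fingers":0},{"slide":[-0.002,0.0035,-0.006],"delta_rot":[0,0,0],"fingers":0},{"slide":[-0.002,0.0035,-0.003],"delta_rot":[0,0,0],"fingers":0},{"slide":[-0.002,0.0035,0],"delta_rot":[0,0,0],"fingers":0},{"slide":[-0.002,0.0035,0],"delta_rot":[0,0,0],"fingers":0},{"slide":[-0.002,0.0035,0],"delta_rot":[0,0,0],"fingers":0}]'| egrep 'pos|wr'
python3 -m jog '[{"slide":[0,0,-0.006],"delta_rot":[0,0,0],"fingers":0},{"slide":[-0.002,0.0035,-0.006],"delta_rot":[0,0,0],"fingers":0},{"slide":[-0.002,0.0035,-0.003],"delta_rot":[0,0,0],"fingers":0},{"slide":[-0.002,0.0035,0],"delta_rot":[0,0,0],"fingers":0},{"slide":[-0.002,0.0035,0],"delta_rot":[0,0,0],"fingers":0},{"slide":[-0.002,0.0035,0],"delta_rot":[0,0,0],"fingers":0}]'| egrep 'pos|wr'
python3 -m jog '[{"slide":[0,0,-0.006],"delta_rot":[0,0,0],"fingers":0},{"slide":[0.002,0.0035,-0.006],"delta_rot":[0,0,0],"fingers":0},{"slide":[0.002,0.0035,-0.003],"delta_rot":[0,0,0],"fingers":0},{"slide":[0.002,0.0035,0],"delta_rot":[0,0,0],"fingers":0},{"slide":[0.002,0.0035,0],"delta_rot":[0,0,0],"fingers":0},{"slide":[0.002,0.0035,0],"delta_rot":[0,0,0],"fingers":0}]'| egrep 'pos|wr|time'
```

```text
eef_pos: [0.4702, 0.1394, 0.0786]
wrist_force: [-1.7, -2.4, 4.5]
eef_pos: [0.4682, 0.136, 0.0785]
wrist_force: [-2.4, -1.0, 4.7]
time: 18.4
eef_pos: [0.4708, 0.1325, 0.0787]
wrist_force: [0.3, -1.1, 4.8]
```

The hole is at probe (4,-7): force dropped to -0.5 N and the tip went deeper (TCP z 0.0778). Going back there and pressing in gently.

```bash

python3 -m jog '[{"slide":[0,0,-0.006],"delta_rot":[0,0,0],"fingers":0},{"slide":[0.01,-0.0105,-0.006],"delta_rot":[0,0,0],"fingers":0},{"slide":[0.01,-0.0105,-0.006],"delta_rot":[0,0,0],"fingers":0},{"slide":[0.01,-0.0105,-0.003],"delta_rot":[0,0,0],"fingers":0},{"slide":[0.01,-0.0105,0],"delta_rot":[0,0,0],"fingers":0},{"slide":[0.01,-0.0105,0],"delta_rot":[0,0,0],"fingers":0},{"slide":[0.01,-0.0105,0],"delta_rot":[0,0,0],"fingers":0}]'| egrep 'pos|wr'
python3 -m jog '[{"slide":[0,0,0.001],"delta_rot":[0,0,0],"fingers":0},{"slide":[0,0,0.001],"delta_rot":[0,0,0],"fingers":0},{"slide":[0,0,0.001],"delta_rot":[0,0,0],"fingers":0}]'| egrep 'pos|wr'
python3 -m jog '[{"slide":[0,0,0.001],"delta_rot":[0,0,0],"fingers":0},{"slide":[0,0,0.001],"delta_rot":[0,0,0],"fingers":0},{"slide":[0,0,0.001],"delta_rot":[0,0,0],"fingers":0}]'| egrep 'pos|wr'
```

```text
eef_pos: [0.4793, 0.1434, 0.0779]
wrist_force: [-0.3, -1.1, -2.1]
eef_pos: [0.4799, 0.1435, 0.0773]
wrist_force: [-0.4, -0.4, -1.6]
eef_pos: [0.4801, 0.1436, 0.0763]
wrist_force: [0.7, -0.0, -1.3]
```

It's in, with no resistance. Continuing down.

```bash

python3 -m jog '[{"slide":[0,0,0.002],"delta_rot":[0,0,0],"fingers":0},{"slide":[0,0,0.004],"delta_rot":[0,0,0],"fingers":0},{"slide":[0,0,0.004],"delta_rot":[0,0,0],"fingers":0},{"slide":[0,0,0.004],"delta_rot":[0,0,0],"fingers":0}]'| egrep 'pos|wr'
python3 -m jog '[{"slide":[0,0,0.002],"delta_rot":[0,0,0],"fingers":0},{"slide":[0,0,0.004],"delta_rot":[0,0,0],"fingers":0},{"slide":[0,0,0.004],"delta_rot":[0,0,0],"fingers":0},{"slide":[0,0,0.004],"delta_rot":[0,0,0],"fingers":0}]'| egrep 'pos|wr'
```

```text
eef_pos: [0.4799, 0.1436, 0.0722]
wrist_force: [0.5, -0.4, -2.0]
eef_pos: [0.4799, 0.1436, 0.0682]
wrist_force: [0.2, 0.5, -2.0]
```

```bash

python3 -m jog '[{"slide":[0,0,0.003],"delta_rot":[0,0,0],"fingers":0},{"slide":[0,0,0.006],"delta_rot":[0,0,0],"fingers":0},{"slide":[0,0,0.0065],"delta_rot":[0,0,0],"fingers":0},{"slide":[0,0,0.0065],"delta_rot":[0,0,0],"fingers":0}]'| egrep 'pos|wr'
python3 -m jog '[{"slide":[0,0,0.001],"delta_rot":[0,0,0],"fingers":0},{"slide":[0,0,0.001],"delta_rot":[0,0,0],"fingers":0},{"slide":[0,0,0.001],"delta_rot":[0,0,0],"fingers":0}]'| egrep 'pos|wr'
python3 -m jog '[{"slide":[0,0,0.001],"delta_rot":[0,0,0],"fingers":0},{"slide":[0,0,0.001],"delta_rot":[0,0,0],"fingers":0},{"slide":[0,0,0.001],"delta_rot":[0,0,0],"fingers":0}]'| egrep 'pos|wr'
```

```text
eef_pos: [0.4799, 0.1436, 0.0616]
wrist_force: [0.8, -0.1, -1.2]
eef_pos: [0.4799, 0.1436, 0.0608]
wrist_force: [0.6, 0.2, -0.0]
eef_pos: [0.48, 0.1436, 0.06]
wrist_force: [-1.6, -1.1, 1.4]
```

The collar is seated: contact at TCP z≈0.0605, as expected. Releasing, then straight up.

```bash

python3 -m jog '[{"slide":[0,0,0],"delta_rot":[0,0,0],"fingers":1},{"slide":[0,0,0],"delta_rot":[0,0,0],"fingers":1},{"slide":[0,0,0],"delta_rot":[0,0,0],"fingers":1},{"slide":[0,0,0],"delta_rot":[0,0,0],"fingers":1},{"slide":[0,0,0],"delta_rot":[0,0,0],"fingers":1},{"slide":[0,0,0],"delta_rot":[0,0,0],"fingers":1},{"slide":[0,0,0],"delta_rot":[0,0,0],"fingers":1},{"slide":[0,0,0],"delta_rot":[0,0,0],"fingers":1},{"slide":[0,0,0],"delta_rot":[0,0,0],"fingers":1},{"slide":[0,0,0],"delta_rot":[0,0,0],"fingers":1}]'
python3 -m jog '[{"slide":[0,0,-0.01],"delta_rot":[0,0,0],"fingers":1},{"slide":[0,0,-0.03],"delta_rot":[0,0,0],"fingers":1},{"slide":[0,0,-0.06],"delta_rot":[0,0,0],"fingers":1},{"slide":[0,0,-0.09],"delta_rot":[0,0,0],"fingers":1},{"slide":[0,0,-0.12],"delta_rot":[0,0,0],"fingers":1},{"slide":[0,0,-0.15],"delta_rot":[0,0,0],"fingers":1},{"slide":[0,0,-0.18],"delta_rot":[0,0,0],"fingers":1},{"slide":[0,0,-0.18],"delta_rot":[0,0,0],"fingers":1},{"slide":[0,0,-0.18],"delta_rot":[0,0,0],"fingers":1},{"slide":[0,0,-0.18],"delta_rot":[0,0,0],"fingers":1}]'
python3 -c "
from h import *
s=capture('scene');t=capture('top')
cv2.imwrite('pics/d.png',np.hstack([cv2.resize(s['frame'][80:180,230:330],(400,400)),cv2.resize(t['frame'][180:280,130:230],(400,400))]))
print((proj(s,[[.479,.1436,.106],[.479,.1436,.046]])-[230,80])*4)"
```

```text
time: 22.5
eef_pos: [0.48, 0.1436, 0.0598]
eef_rot: [-0.0, 1.0, 0.022, 0.0]
wrist_force: [-0.6, -0.1, 0.9]
finger_gap: 1.0
gripper_force: 0.0
time: 23.5
eef_pos: [0.4792, 0.1435, 0.2389]
eef_rot: [0.0, 1.0, 0.022, -0.001]
wrist_force: [-0.3, -0.3, -0.2]
finger_gap: 0.998
gripper_force: 0.0
[[217.72915994 118.5972209 ]
 [211.11840272 189.33828238]]
```

View pics/d.png

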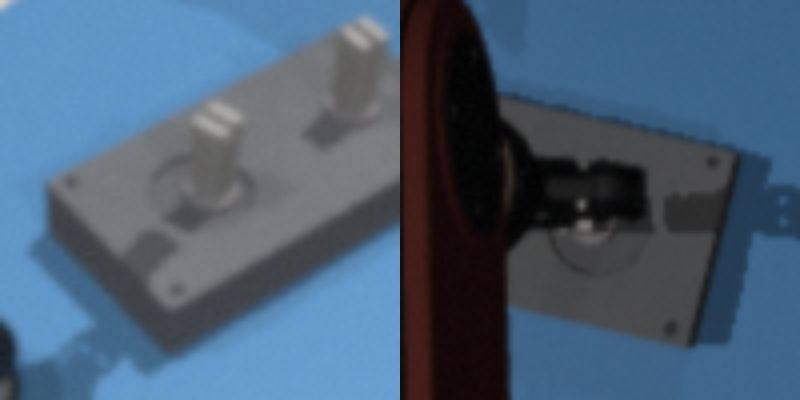

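The post stands upright in the window, with its lips at crop (217,118), exactly where a seated post should project, and the gripper is clear. Handing in.

```bash
python3 -c "
from plant import r
print(r.hand_in())"
```

```text
the job is handed in; nothing more can be done
None
```

The clamp post is plugged into the holder's hidden hole with its collar seated on the plate, released, and handed in at about 23.5 s; the hand-in gave no verdict.

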